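Close the jar of felt pads with its screw cap

ROBOT

A 6-joint arm with a two-finger parallel gripper is mounted at the origin on the work surface. World frame = base frame: x ahead of the robot, y to its left, z up, the work surface at z = 0. Lengths are in m, angles in rad, forces in N, time in s.
With the tool pointing down it reaches from about 0.35 to 0.775 m from the base axis. Payload 7.3 kg.
Tool frame: the origin (TCP) lies between the finger pads; the fingertips stand 17 mm ahead of it and the grasp point (between the pads) lies 2 mm behind it; z points along the fingers, y is the direction in which the jaws open and shut (so a half turn about z gives the same grasp; the last joint's range is limited). The gripper opens to 92 mm and grips with 3 to 60 N. Pads are 19 mm wide; open, the fingers measure 130 mm over their backs; the gripper's body (75 mm by 190 mm) begins 47 mm behind the grasp point.
Start: joints at [-0.146, 0.342, 1.524, -0, 1.275, -0.146], TCP at [0.525, 0, 0.214] pointing down, gripper open.
Joint ranges: [-2.53, 2.53], [-0.77, 2.02], [0.04, 2.7], [-1, 4.14], [0.28, 2.66], [-3.11, 3.11]. Speed limits (rad/s): [2.57, 2.57, 3.14, 3.14, 3.14, 3.14].

INTERFACE

Orientations are given as [roll, pitch, yaw] about the fixed x, y, z axes, in that order (R = Rz(yaw) Ry(pitch) Rx(roll)).
In Python, from cell import sensors, vision, hand_in gives the robot as it stands.
- The arm moves only by the tool step_arm, never from a script. Its argument "series" is a list of rows, each a list of 5 numbers: the opening, from 0 (shut) to 1 (fully open), then the shift along the world's x, y, z each as a share of 25 mm, from -1 to 1, then the turn about the world's z as a share of 0.08 rad, from -1 to 1. A call has 1 to 12 rows; each row shifts and turns the commanded pose from where the row before left it; what a row does not reach is not made up. A row lasts 1/10 s, in which the tool goes at most 50 mm and 8.59 degrees, less where a joint would pass 70% of its speed; a pose out of reach is approached as far as the arm can. A call with a number of a shift or a turn outside -1 to 1 is refused whole. A call with a gripper value outside its range is refused whole. The fingers move at their own pace and stop on an object; "squeeze" is the grip in N (left out, the last holds). Time passes only in rows, so rows that do not move let the fingers close. It gives the time, the measured TCP pose, the force and the opening at its end, in the units of the state.
- sensors.observe(): the state, without advancing time (a new reading comes with each control period).
- vision.read_camera(name): name is "scene" or "side" or "wrist"; returns a dict with "pixels" (400x640x3 uint8, blue, green, red), "range_z" (400x640 float32, m along the optical axis (not along the pixel's ray), 0 where there is no reading), "camera_matrix" (3x3 intrinsics, pixels), "k1" (the pictures are not rectified: a ray, as slopes to the right and down, at radius r is drawn at 1 + k1 r^2 times it, then the intrinsics apply), "pose" (4x4, takes a point from camera to world coordinates). Camera axes: x right, y down, z forward; pixel columns grow to the right and rows downward; lengths in m; the calibration is good to about 2 mm. A picture is of the moment at which its call begins.
- hand_in(): hands the job in, once; it reports no verdict.
The state is a dict: "time": time; "qpos": joint angles; "qvel": joint speeds; "joint_efforts": joint torques, N m; "tool_pos": TCP position; "tool_rot": TCP orientation; "contact_force": force on the tool from outside, world axes, zero at the start; "torque": the same for the moment, N m; "opening": finger opening in m.
Only numpy, scipy, OpenCV 4.12 (cv2) and the standard library are available. Lean on these libraries where they do the work, as an engineer would, in place of code of your own. Each camera call takes 0.05 s, during which the arm holds its last target.

TASK

The yellow cap is only resting on the thread of its amber jar. Without lifting it off the jar, turn it backwards (anticlockwise seen from above) until it drops into the thread, then screw it down clockwise until it is fully home, and let go. Leave the vase where it is.

Things in the scene. Friction and masses are not known exactly. Their poses are not given: they have to be found in the camera images.
- jar: Amber jar in a foot fixed to the table. Origin: centre of underside, z up. Shoulder 90 mm wide, 70 mm high; on its neck a two-start thread, level top 86 mm up, with two gaps on the jar's +x and -x sides, each marked by a white dash on the shoulder. In the thread the cap meets a stop 20 deg anticlockwise and a firm stop 65 deg clockwise of the dashes. (The green-capped jar is shut already: not part of the job.)
- cap: Loose yellow cap, 67 mm wide, 70 g, resting on the thread; 1 mm play. Origin: centre of its lower rim, z up. Body 23 mm high; on it a grip bar 14 wide, 60 long (along cap x), 23 to 47 mm above the origin. Origin's height over the jar's: 86 at the start, 77.5 once sunk into the gaps (free or lowered by hand), then led down to 74.5, fully home, as it turns from 18 to 58 deg clockwise of the dashes.
- cap_bar (a point): On top of the grip bar near one end: 25 mm from the cap's axis along cap +x, 47 mm above the cap's origin. Inside the skirt a pin lies below each bar end. At the start the bar is 32 to 68 deg clockwise (from above) of the jar's +x dash. When the bar points at the dashes (within 15 deg) the pins are over the gaps. Turning takes a few newtons at the bar.
- vase: White ceramic vase, 88 mm wide, 150 mm tall, loose. Origin: centre of its underside. Not to be disturbed.
Things that resemble listed ones, but are neither listed nor needed, are in the scene too. Of the things that look like the cap, the largest one is meant.

How it is judged:
On the way:
1. the cap has dropped into the thread: its rim at least 5 mm below the level top of the thread (z of cap in the frame of jar below 0.081 m), for 0.05 s.
At the end, for the whole second after the job is handed in: The cap sits upright (within 7 degrees), at rest and released on its own jar, its origin 71.5 to 76 mm above the jar's underside and within 5 mm of the jar's axis, its bar at least 50 degrees round from the line through the white dashes. The vase is within 30 mm of where it was (z of cap in the frame of jar between 0.0715 and 0.076 m and angle between the x axis of cap and the x axis of jar, either way round above 0.87 rad and horizontal distance between cap and jar below 0.005 m and angle between cap's own z axis and vertical below 0.12 rad and linear speed of cap below 0.02 m/s and angular speed of cap below 0.2 rad/s and distance of vase from where it was at the start of the episode below 0.03 m); the robot touches nothing.
It fails at once if the cap is lifted off the jar (more than 12 mm above the top of the thread) (z of cap in the frame of jar above 0.098 m).
It fails at once if the cap, still on top of the thread, is turned forwards (clockwise) past square with the dashes (z of cap in the frame of jar above 0.082 m and x of cap_bar in the frame of jar below -0.004 m).
It fails at once if the vase is tipped over (angle between vase's own z axis and vertical above 0.5 rad).
It fails at once if the vase is pushed away by more than 30 mm (distance of vase from where it was at the start of the episode above 0.03 m).
It also fails if it takes over 32 s, if anything falls off the work surface, if the arm or the gripper's body presses on something with over 40 N, if the wrist force passes 120 N, or if a joint passes its speed limit or range.

## Working session

There is one attempt and no reset: what is moved stays moved. The work goes in short steps, Python scripts to look and compute and a tool call to move; the robot and the scene stay as the last step left them, time stands still between calls to the robot, and variables do not carry over. Pictures are saved under pics/ and viewed, and the job is handed in when it is done.

Besides the shell and the picture viewer there is one more tool, called after "Request:" by a JSON object that holds its "method" and its "body". step_arm: Moves the arm, as the interface text tells. Its arguments: {"type":"object","properties":{"series":{"type":"array","items":{"type":"array","items":{"type":"number","minimum":-1,"maximum":1}}},"squeeze":{"type":"number"}},"required":["series"]}

```bash
mkdir -p pics; ls
cat > h.py <<'E'
import numpy as np,cv2,pickle
from cell import sensors,vision,hand_in
def grab(n,tag):
    d=vision.read_camera(n); pickle.dump(d,open(f'pics/{n}_{tag}.pkl','wb')); cv2.imwrite(f'pics/{n}_{tag}.png',d['pixels']); return d
def load(n,tag): return pickle.load(open(f'pics/{n}_{tag}.pkl','rb'))
def ray(d,uv):
    K=np.array(d['camera_matrix']);k=float(d['k1'])
    p=cv2.undistortPoints(np.array(uv,float).reshape(-1,1,2),K,np.array([k,0,0,0.])).reshape(-1,2)
    T=np.array(d['pose']); r=np.c_[p,np.ones(len(p))]@T[:3,:3].T
    return T[:3,3],r
def onz(d,uv,z):
    o,r=ray(d,uv); return o+r*((z-o[2])/r[:,2])[:,None]
def depthpts(d,uv):
    o,r=ray(d,uv); uv=np.array(uv,int).reshape(-1,2)
    return o+r*d['range_z'][uv[:,1],uv[:,0]][:,None]
E
python3 - <<'E'
from h import *
for n in('scene','side','wrist'):
    d=grab(n,'0'); print(n,np.round(d['pose'],3).tolist(),d['k1'])
print(sensors.observe())
E
```

```text
pics
scene [[0.58, 0.67, -0.463, 1.045], [0.814, -0.478, 0.329, -0.33], [-0.001, -0.568, -0.823, 0.902], [0.0, 0.0, 0.0, 1.0]] -0.08659625510745969
side [[0.958, -0.213, 0.193, 0.421], [-0.287, -0.666, 0.688, -0.499], [-0.018, -0.715, -0.699, 0.596], [0.0, 0.0, 0.0, 1.0]] -0.0865874531548286
wrist [[1.0, 0.001, -0.002, 0.524], [0.0, -0.954, -0.299, 0.082], [-0.002, 0.299, -0.954, 0.385], [0.0, 0.0, 0.0, 1.0]] -0.008494301431067943
{'time': 0.15, 'qpos': array([-1.45993605e-01,  3.42567270e-01,  1.52474974e+00,  2.59315664e-05,
        1.27537329e+00, -1.46004675e-01]), 'qvel': array([-0.00203724, -0.00061161, -0.00120593, -0.00059221, -0.00104466,
       -0.00082263]), 'joint_efforts': array([ 7.52666965e-04, -4.31470585e+01, -2.44352603e+01,  7.18239485e-02,
        5.38185902e-02, -1.32920518e-04]), 'tool_pos': array([5.24712539e-01, 7.61784938e-05, 2.13518932e-01]), 'tool_rot': array([-3.14051029e+00, -1.84228879e-04,  1.57079973e+00]), 'contact_force': array([-0.01869443, -0.80185545, -0.65223247]), 'torque': array([ 0.00528386,  0.00733053, -0.03464827]), 'opening': 0.09179861176807584}
```

View pics/scene_0.png

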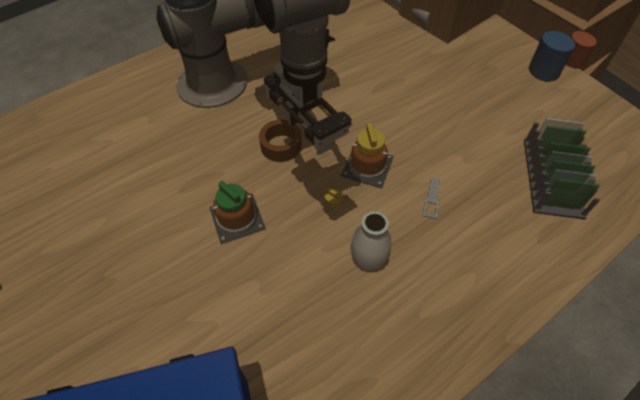

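View pics/side_0.png

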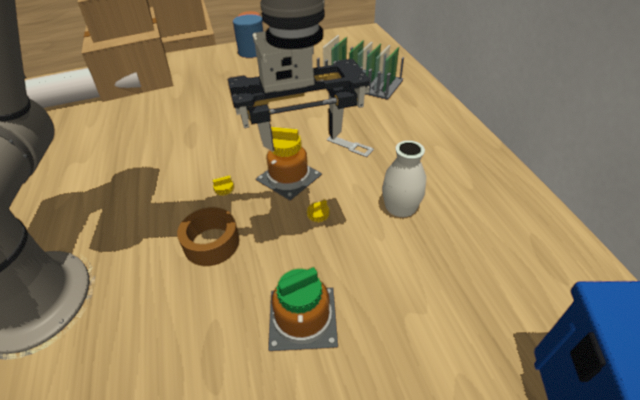

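View pics/wrist_0.png

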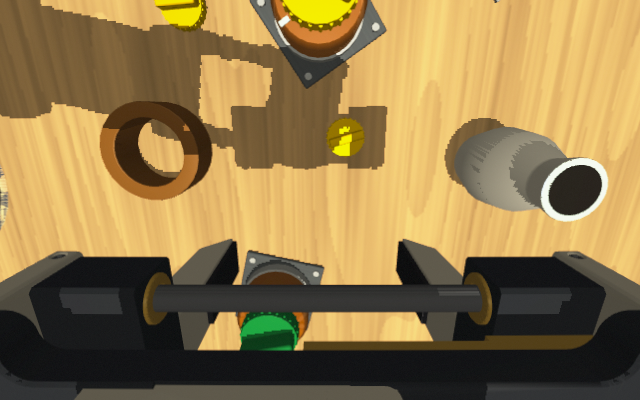

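Look-alikes: the yellow cap on the amber jar (scene 370,137; side 286,143; wrist 318,5), small yellow caps on the table (side 223,185 and 319,211), and the green-capped jar (side 300,290). The largest yellow one, the cap on the jar, is the target. Next I crop close and measure it.

Run:
```python
from h import *
s=load('scene','0');e=load('side','0')
a=cv2.resize(s['pixels'][105:195,330:410],None,fx=5,fy=5,interpolation=2)
b=cv2.resize(e['pixels'][115:205,246:326],None,fx=5,fy=5,interpolation=2)
cv2.imwrite('pics/crop0.png',np.hstack([a,b]))
for n,d,c in(('scene',s,(370,140)),('side',e,(286,143))):
    h=cv2.cvtColor(d['pixels'],cv2.COLOR_BGR2HSV)
    m=cv2.inRange(h,(22,150,60),(35,255,255)); nn,l,st,ce=cv2.connectedComponentsWithStats(m)
    for i in range(1,nn):
        if st[i,4]>15:
            v,u=np.nonzero(l==i);P=depthpts(d,np.c_[u,v]);print(n,st[i],ce[i].round(),P.min(0).round(3),P.max(0).round(3),np.median(P,0).round(3))
# vase
P=depthpts(s,[[376,222],[371,255]]);print(P)
P=depthpts(e,[[405,185],[410,158]]);print(P)
```

```text
scene [357 123  28  28 439] [370. 138.] [ 0.482 -0.33  -0.001] [1.045 0.273 0.902] [0.53  0.173 0.109]
scene [330 189   8   6  31] [333. 191.] [0.542 0.041 0.013] [0.567 0.06  0.035] [0.557 0.046 0.031]
scene [324 193  11   8  55] [329. 197.] [ 0.535 -0.33  -0.001] [1.045 0.044 0.902] [0.555 0.035 0.015]
side [271 126  31  31 751] [285. 141.] [ 0.421 -0.499 -0.002] [0.591 0.395 0.596] [0.525 0.163 0.109]
side [212 175  22  21 348] [223. 185.] [ 0.357  0.16  -0.003] [0.403 0.232 0.033] [0.38  0.18  0.015]
side [307 200  23  23 397] [318. 211.] [ 0.535  0.023 -0.003] [0.585 0.084 0.033] [0.557 0.04  0.015]
[[ 0.73391816  0.01940081  0.15172867]
 [ 0.7620313  -0.00848141  0.08615505]]
[[ 0.71584417 -0.01211654  0.08911178]
 [ 0.72089703 -0.00564195  0.14799985]]
```

View pics/crop0.png

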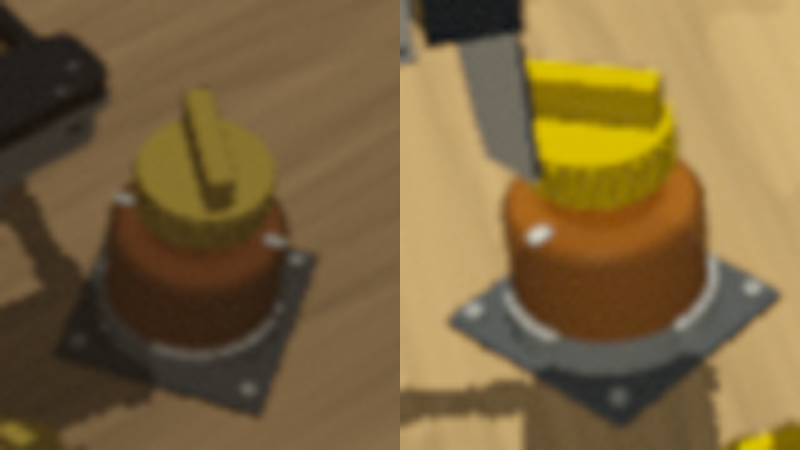

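The crop shows the cap on the amber jar. The bar runs about side (273,129) to (297,131). White dashes are at scene (355,145) and (384,153), and at side (274,162). I'll measure these, then move closer.

Run:
```python
from h import *
s=load('scene','0');e=load('side','0')
D=depthpts(s,[[355,145],[384,153]]);print('dash',D.round(4),depthpts(e,[[274,162]]).round(4))
print(onz(s,[[354.8,145],[384.4,153]],.073).round(4),onz(e,[[273.6,161.8]],.073).round(4))
for n,d in(('scene',s),('side',e)):
    h=cv2.cvtColor(d['pixels'],cv2.COLOR_BGR2HSV)
    m=cv2.inRange(h,(22,150,60),(35,255,255))
    v,u=np.nonzero(m);k=d['range_z'][v,u]>0;u,v=u[k],v[k];P=depthpts(d,np.c_[u,v])
    t=P[P[:,2]>.125]; t=t[np.hypot(t[:,0]-.53,t[:,1]-.17)<.06]; ztop=np.percentile(t[:,2],90)
    q=t[t[:,2]>ztop-.006]; c=q[:,:2].mean(0);w,V=np.linalg.eigh(np.cov((q[:,:2]).T));a=V[:,1]
    pr=(q[:,:2]-c)@a; print(n,len(q),ztop,c,np.degrees(np.arctan2(a[1],a[0])),pr.min(),pr.max(),c+a*(pr.min()+pr.max())/2)
```

```text
dash [[0.4988 0.1554 0.072 ]
 [0.5594 0.1979 0.0709]] [[0.4958 0.155  0.0705]]
[[0.4991 0.1544 0.073 ]
 [0.5612 0.1974 0.073 ]] [[0.4948 0.1529 0.073 ]]
scene 95 0.1341170659961911 [0.52920993 0.17618261] 152.48824685137012 -0.026640538709556683 0.029571934125651064 [0.52790998 0.17685966]
side 143 0.13283401329879985 [0.52749642 0.17542874] 152.10348763732082 -0.027230045344559806 0.029504915867385753 [0.52649116 0.17596092]
```

Request:
{"method": "step_arm", "body": {"series": [[1, 0, 1, 0, 0], [1, 0, 1, 0, 0], [1, 0, 1, 0, 0], [1, 0, 1, 0, 0], [1, 0, 0, 0, 0]], "squeeze": 15}}

```text
time: 0.65
tool_pos: [0.5246, 0.1025, 0.2138]
tool_rot: [-3.141, -0.001, 1.574]
contact_force: [-0.8, 0.6, 0.2]
opening: 0.0918
```

Run:
```python
from h import *
grab('wrist','1');grab('side','1');grab('scene','1')
```

```text
(no output)
```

View pics/wrist_1.png

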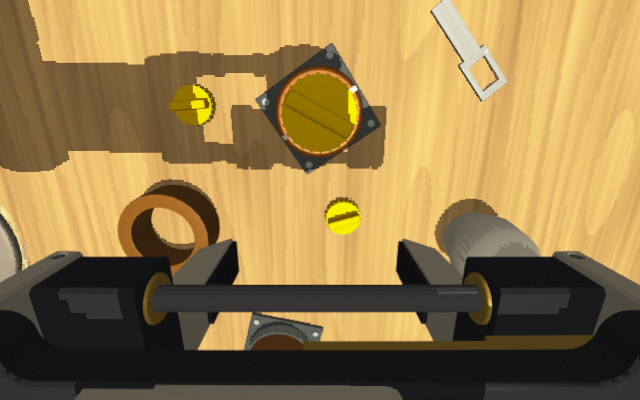

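Run:
```python
from h import *
d=load('wrist','1')
c=d['pixels'][40:180,240:400];cv2.imwrite('pics/crop1.png',cv2.resize(c,None,fx=5,fy=4.2,interpolation=2) if 0 else cv2.resize(c,None,fx=4,fy=4,interpolation=2))
v,u=np.mgrid[40:180,240:400];uv=np.c_[u.ravel(),v.ravel()]
P=depthpts(d,uv);h=cv2.cvtColor(d['pixels'],cv2.COLOR_BGR2HSV)[uv[:,1],uv[:,0]]
y=(h[:,0]>21)&(h[:,0]<36)&(h[:,1]>150)&(np.hypot(P[:,0]-.528,P[:,1]-.176)<.05)
q=P[y&(P[:,2]>.126)][:,:2].astype(np.float32);r=cv2.minAreaRect(q);print('bar',r,np.median(P[y&(P[:,2]>.126)][:,2]))
a=np.linalg.eigh(np.cov(q.T))[1][:,1];print('bar ang',np.degrees(np.arctan2(a[1],a[0])))
b=P[y&(P[:,2]>.09)&(P[:,2]<.14)][:,:2].astype(np.float32);print('cap',cv2.minEnclosingCircle(b))
w=(h[:,1]<60)&(h[:,2]>150)&(P[:,2]>.06)&(P[:,2]<.08);print('white',[(x[0],x[1]) for x in uv[w]][:5],)
W=P[w]
for s in(1,-1):
    k=(W[:,0]-.528)*s>0
    if k.sum():print(k.sum(),W[k].mean(0))
for n in('scene','side'):
    d=load(n,'1');m=d['range_z']>0;v,u=np.nonzero(m);P=depthpts(d,np.c_[u,v]);h=cv2.cvtColor(d['pixels'],cv2.COLOR_BGR2HSV)[v,u]
    w=(h[:,1]<70)&(h[:,2]>110)&(P[:,2]>.062)&(P[:,2]<.08)&(np.hypot(P[:,0]-.528,P[:,1]-.176)<.05)
    W=P[w]
    for s in(1,-1):
        k=(W[:,0]-.528)*s>0
        if k.sum():print(n,k.sum(),W[k].mean(0))
```

```text
bar ((0.5248460173606873, 0.17927853763103485), (0.01399463601410389, 0.059605203568935394), 62.16832733154297) 0.1332178121422274
bar ang 152.17760471068854
cap ((0.5250393152236938, 0.17934691905975342), 0.0343916155397892)
white [(np.int64(352), np.int64(86)), (np.int64(353), np.int64(86)), (np.int64(354), np.int64(86)), (np.int64(355), np.int64(86)), (np.int64(352), np.int64(87))]
33 [0.55816285 0.20237604 0.07125554]
scene 5 [0.55822876 0.19959582 0.07086087]
side 2 [0.4952772  0.15808954 0.06965812]
```

View pics/crop1.png

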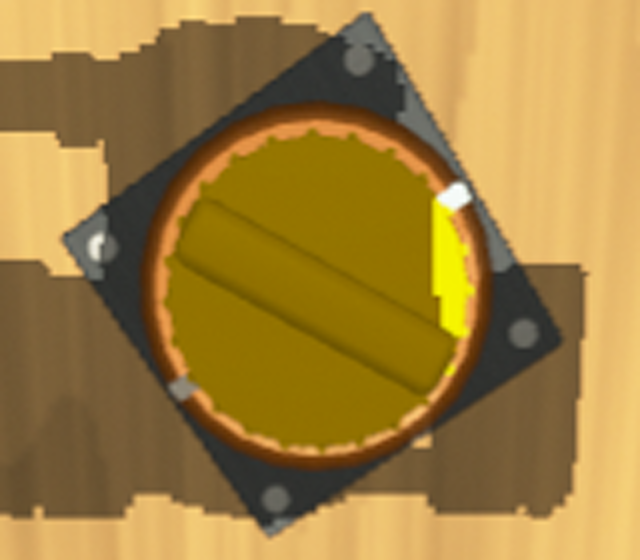

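The bar measures 14.0 × 59.6 mm with its top at z = 0.133, as expected. It lies at -27.9° and the dash at 34.9°, so the bar is 62.7° clockwise of the dash. Its centre is at about (0.526, 0.178). I'll move above it and turn the jaws by +62°.

Request:
{"method": "step_arm", "body": {"series": [[1, 0, 0.5, 0, 1], [1, 0, 0.5, 0, 1], [1, 0, 0.5, 0, 1], [1, 0, 0.5, 0, 1], [1, 0, 0.5, 0, 1], [1, 0.06, 0.5, 0, 1], [1, 0, 0, 0, 1], [1, 0, 0, 0, 1], [1, 0, 0, 0, 1], [0.6, 0, 0, 0, 1], [0.6, 0, 0, 0, 1], [0.6, 0, 0, 0, 1]]}}

```text
time: 2.0
tool_pos: [0.5268, 0.1737, 0.2139]
tool_rot: [-3.141, 0.0, 2.533]
contact_force: [-0.2, 0.2, -1.1]
opening: 0.0727
```

Request:
{"method": "step_arm", "body": {"series": [[0.6, 0, 0, -0.5, 1], [0.6, 0, 0, -0.5, 0.5], [0.6, 0, 0, 0, 0]]}}

```text
time: 2.3
tool_pos: [0.5258, 0.1736, 0.1874]
tool_rot: [-3.139, -0.003, 2.65]
contact_force: [-0.1, -0.1, 0.1]
opening: 0.0554
```

Run:
```python
from h import *
o=sensors.observe();print(o['tool_pos'],o['tool_rot'],o['qpos'],o['contact_force'])
d=grab('wrist','2');grab('side','2');
h=cv2.cvtColor(d['pixels'],cv2.COLOR_BGR2HSV)
v,u=np.nonzero(cv2.inRange(h,(22,150,40),(36,255,255)));P=depthpts(d,np.c_[u,v]);P=P[np.hypot(P[:,0]-.528,P[:,1]-.176)<.05]
q=P[P[:,2]>.126][:,:2].astype(np.float32);print(cv2.minAreaRect(q))
```

```text
[0.52576804 0.1736472  0.18742893] [-3.13927509e+00 -2.56887488e-03  2.64957730e+00] [ 1.80699834e-01  4.18312391e-01  1.48320385e+00 -2.23826005e-04
  1.24352971e+00 -8.98011797e-01] [-0.1416822  -0.12824889  0.09946878]
((0.5282901525497437, 0.18746688961982727), (0.030955860391259193, 0.05868338793516159), 61.734825134277344)
```

View pics/wrist_2.png

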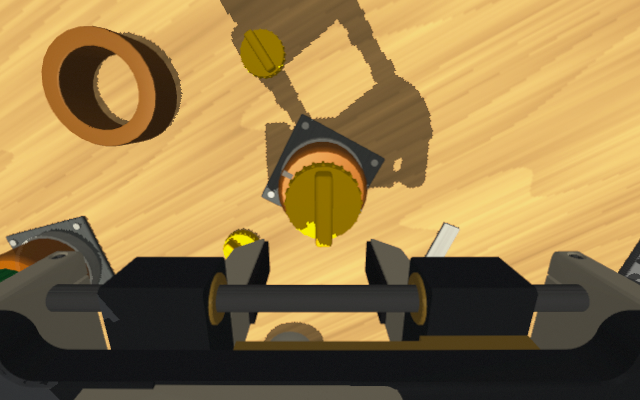

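Run:
```python
from h import *
def bar(d):
    h=cv2.cvtColor(d['pixels'],cv2.COLOR_BGR2HSV)
    v,u=np.nonzero(cv2.inRange(h,(22,150,40),(36,255,255)));P=depthpts(d,np.c_[u,v]);P=P[np.hypot(P[:,0]-.528,P[:,1]-.176)<.05]
    q=P[(P[:,2]>.128)&(P[:,2]<.138)][:,:2];a=np.array([np.cos(np.radians(-27.9)),np.sin(np.radians(-27.9))]);n=np.array([-a[1],a[0]])
    A=np.percentile(q@a,[1,99]);N=np.percentile(q@n,[3,97]);print(len(q),A,N,np.ptp(A),np.ptp(N),a*A.mean()+n*N.mean())
for n,t in(('wrist','1'),('wrist','2'),('side','1'),('side','2'),('scene','1')): print(n,t);bar(load(n,t))
```

```text
wrist 1
1317 [0.35109632 0.40841841] [0.39753466 0.410586  ] 0.05732208591097149 0.013051343222708511 [0.52468838 0.17939484]
wrist 2
1236 [0.35018345 0.40773858] [0.3980519  0.41074975] 0.057555129160654306 0.012697853789566949 [0.52414392 0.18006839]
side 1
128 [0.35507994 0.41069057] [0.39641602 0.40745736] 0.055610628082350955 0.011041338375402554 [0.52645899 0.17605441]
side 2
128 [0.35513617 0.41100652] [0.39642177 0.40811129] 0.05587035716766092 0.011689515568610365 [0.52677779 0.17625883]
scene 1
1 [0.41031935 0.41031935] [0.40912313 0.40912313] 0.0 0.0 [0.55406705 0.1695683 ]
```

Request:
{"method": "step_arm", "body": {"series": [[0.6, -0.05, 0.15, -0.4, 0.05], [0.6, 0, 0, -0.4, 0], [0.6, 0, 0, -0.5, 0], [0.6, 0, 0, 0, 0], [0.6, 0, 0, 0, 0]]}}

```text
time: 2.9
tool_pos: [0.5251, 0.1787, 0.156]
tool_rot: [-3.141, -0.001, 2.655]
contact_force: [-0.8, 0.2, 0.4]
opening: 0.0553
```

Run:
```python
from h import *
a=grab('side','3')['pixels'];b=grab('scene','3')['pixels'];c=grab('wrist','3')['pixels']
o=sensors.observe();print(o['tool_pos'],o['tool_rot'])
cv2.imwrite('pics/crop3.png',np.hstack([cv2.resize(a[90:190,236:336],(400,400),interpolation=2),cv2.resize(b[85:185,320:420],(400,400),interpolation=2)]))
```

```text
[0.5256105  0.1788453  0.15695736] [3.14094529e+00 7.14121421e-04 2.65479463e+00]
```

View pics/crop3.png

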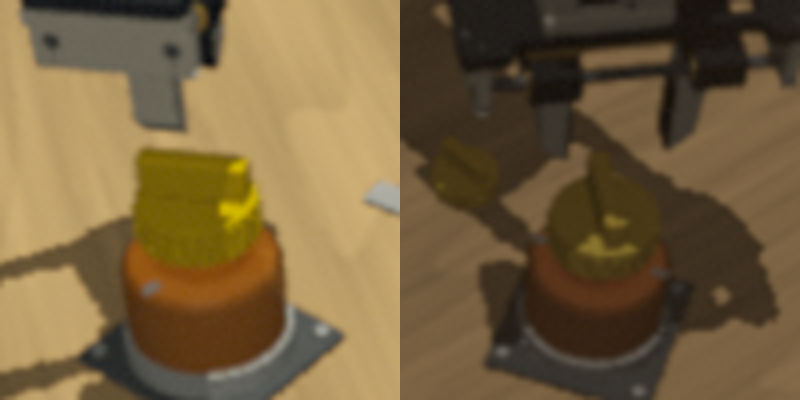

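View pics/wrist_3.png

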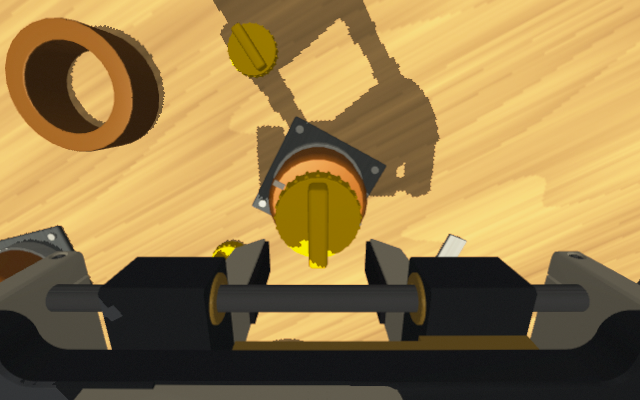

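Run:
```python
from h import *
d=load('side','3')
a=np.array([np.cos(np.radians(-27.9)),np.sin(np.radians(-27.9))]);n=np.array([-a[1],a[0]])
t=np.array([.5256,.1788]);print('tcp along,across',t@a,t@n)
# finger lower edge corners
p=onz(d,[[236+135/4,90+124/4],[236+187/4,90+131/4]],.1395)[:,:2];print('finger tip along',p@a,'across',p@n)
b=onz(d,[[236+138/4,90+149/4],[236+249/4,90+158/4]],.133)[:,:2];print('bar along',b@a,b@n)
print(depthpts(d,[[276,119]]))
```

```text
tcp along,across 0.38084136438482674 0.4039612050352157
finger tip along [0.34970219 0.37831808] across [0.41699024 0.41506667]
bar along [0.35446385 0.41317757] [0.40428586 0.4057933 ]
[[0.50853833 0.13857154 0.18438079]]
```

Run:
```python
from h import *
d=load('side','3');a=np.array([np.cos(np.radians(-27.9)),np.sin(np.radians(-27.9))]);n=np.array([-a[1],a[0]])
for v in range(96,130,3):
    P=depthpts(d,[[u,v] for u in (270,273,276,279,282)])
    print(v,[(round(p[:2]@a,3),round(p[:2]@n,3),round(p[2],3)) for p in P])
```

```text
96 [(np.float64(0.396), np.float64(0.313), np.float64(0.261)), (np.float64(0.402), np.float64(0.312), np.float64(0.262)), (np.float64(0.407), np.float64(0.313), np.float64(0.262)), (np.float64(0.605), np.float64(-0.244), np.float64(0.596)), (np.float64(0.417), np.float64(0.312), np.float64(0.264))]
99 [(np.float64(0.394), np.float64(0.317), np.float64(0.253)), (np.float64(0.399), np.float64(0.317), np.float64(0.253)), (np.float64(0.404), np.float64(0.319), np.float64(0.253)), (np.float64(0.41), np.float64(0.318), np.float64(0.254)), (np.float64(0.416), np.float64(0.313), np.float64(0.257))]
102 [(np.float64(0.393), np.float64(0.318), np.float64(0.247)), (np.float64(0.398), np.float64(0.318), np.float64(0.247)), (np.float64(0.403), np.float64(0.319), np.float64(0.247)), (np.float64(0.41), np.float64(0.317), np.float64(0.249)), (np.float64(0.415), np.float64(0.316), np.float64(0.25))]
105 [(np.float64(0.392), np.float64(0.318), np.float64(0.24)), (np.float64(0.398), np.float64(0.317), np.float64(0.242)), (np.float64(0.403), np.float64(0.319), np.float64(0.241)), (np.float64(0.409), np.
[... 1782 characters left out ...]
9), np.float64(0.613), np.float64(0.0)), (np.float64(0.391), np.float64(0.373), np.float64(0.168))]
126 [(np.float64(0.279), np.float64(0.597), np.float64(-0.0)), (np.float64(0.287), np.float64(0.598), np.float64(-0.001)), (np.float64(0.294), np.float64(0.601), np.float64(-0.002)), (np.float64(0.303), np.float64(0.601), np.float64(-0.001)), (np.float64(0.31), np.float64(0.603), np.float64(-0.002))]
129 [(np.float64(0.355), np.float64(0.398), np.float64(0.133)), (np.float64(0.36), np.float64(0.402), np.float64(0.131)), (np.float64(0.367), np.float64(0.401), np.float64(0.133)), (np.float64(0.374), np.float64(0.401), np.float64(0.133)), (np.float64(0.379), np.float64(0.403), np.float64(0.132))]
```

Run:
```python
from h import *
a=np.array([np.cos(np.radians(-27.9)),np.sin(np.radians(-27.9))]);n=np.array([-a[1],a[0]])
for nme in('side','scene'):
    d=load(nme,'3');v,u=np.nonzero(d['range_z']>0);P=depthpts(d,np.c_[u,v])
    k=(np.hypot(P[:,0]-.5256,P[:,1]-.1788)<.08)&(P[:,2]>.138)&(P[:,2]<.21)
    A=P[:,:2]@a;N=P[:,:2]@n
    for lo,hi in((.34,.404),(.404,.46)):
        kk=k&(N>lo)&(N<hi)
        if kk.sum():
            print(nme,kk.sum(),'z',np.percentile(P[kk,2],[1,5,20,50]),'A',np.percentile(A[kk],[2,50,98]),'N',np.percentile(N[kk],[2,50,98]))
d=load('wrist','3');h=cv2.cvtColor(d['pixels'],cv2.COLOR_BGR2HSV)
v,u=np.nonzero(cv2.inRange(h,(22,150,40),(36,255,255)));P=depthpts(d,np.c_[u,v]);P=P[np.hypot(P[:,0]-.528,P[:,1]-.176)<.05]
print(np.percentile(P[:,2],[50,90,97]),d['pose'][:3,3])
for p in ((263,250),(255,260),(265,270),(372,250),(380,260)):print(p,depthpts(d,[p]))
```

```text
side 178 z [0.16951746 0.1728569  0.18201083 0.19204839] A [0.37088877 0.38363315 0.39183805] N [0.35710698 0.35974256 0.37327456]
side 59 z [0.16900853 0.16975117 0.17409581 0.1801365 ] A [0.38219731 0.38934525 0.39191814] N [0.4304282  0.43329752 0.45001736]
scene 103 z [0.16988479 0.17472074 0.18319374 0.19458751] A [0.3755167  0.39216169 0.39555006] N [0.35710937 0.36621073 0.37520477]
scene 123 z [0.16870299 0.1730728  0.18021286 0.19163313] A [0.37346422 0.39144421 0.39506908] N [0.43038213 0.4349177  0.4482541 ]
[0.10966716 0.13334128 0.13395804] [0.45239398 0.21691442 0.32797892]
(263, 250) [[0.50296959 0.1576613  0.18077429]]
(255, 260) [[0.50091477 0.15711575 0.19489046]]
(265, 270) [[0.51166424 0.15468924 0.18593974]]
(372, 250) [[0.52940929 0.20921887 0.18231314]]
(380, 260) [[0.52912405 0.21111086 0.19552176]]
```

The bar is centred between the fingers (wrist: pads at 268 and 367, bar at 318). However, both outside cameras put the visible fingertips at z ≈ 0.169, where 0.140 was expected from the stated geometry. I'll descend with clearance under the stated geometry and look again.

Request:
{"method": "step_arm", "body": {"series": [[0.6, 0, 0, -0.4, 0], [0.6, 0, 0, -0.4, 0], [0.6, 0, 0, -0.2, 0], [0.6, 0, 0, 0, 0], [0.6, 0, 0, 0, 0]]}}

```text
time: 3.55
tool_pos: [0.5253, 0.1787, 0.1313]
tool_rot: [-3.141, -0.0, 2.655]
contact_force: [0.3, -1.1, -0.3]
opening: 0.0548
```

Run:
```python
from h import *
o=sensors.observe();print(o['tool_pos'],o['contact_force'])
a=grab('side','4')['pixels'];b=grab('scene','4')['pixels']
cv2.imwrite('pics/crop4.png',np.hstack([cv2.resize(a[90:190,236:336],(400,400),interpolation=2),cv2.resize(b[85:185,320:420],(400,400),interpolation=2)]))
d=load('side','4');v,u=np.nonzero(d['range_z']>0);P=depthpts(d,np.c_[u,v])
an=np.array([np.cos(np.radians(-27.9)),np.sin(np.radians(-27.9))]);n=np.array([-an[1],an[0]])
N=P[:,:2]@n;A=P[:,:2]@an;k=(N>.345)&(N<.375)&(A>.36)&(A<.41)&(P[:,2]<.2);print(np.percentile(P[k,2],[0,5,10,30,60]))
```

```text
[0.52527174 0.17874074 0.13134365] [ 0.29420197 -1.1234881  -0.28926306]
[-0.00388532  0.00435352  0.00577236  0.02813037  0.06440558]
```

View pics/crop4.png

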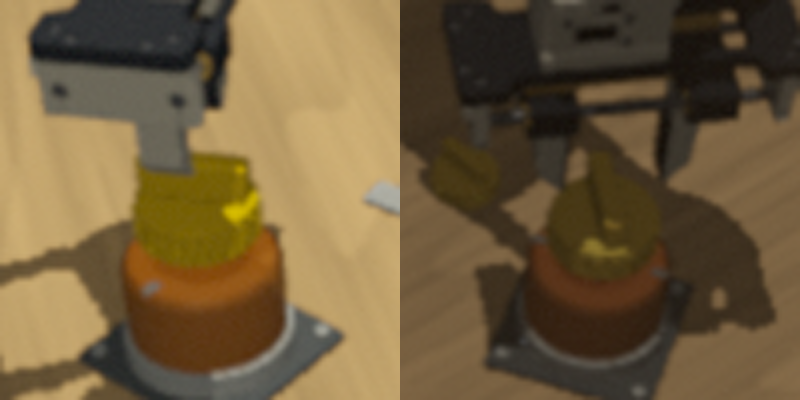

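The visible tips are still above the bar while the stated geometry puts them beside it. Closing here is a safe test, because a gripped bar must stop the jaws at 14 mm.

Request:
{"method": "step_arm", "body": {"series": [[0.3, 0, 0, 0, 0], [0.2, 0, 0, 0, 0], [0.1, 0, 0, 0, 0], [0, 0, 0, 0, 0], [0, 0, 0, 0, 0], [0, 0, 0, 0, 0]], "squeeze": 15}}

```text
time: 4.25
tool_pos: [0.5253, 0.1788, 0.1316]
tool_rot: [3.141, 0.0, 2.655]
contact_force: [-0.7, -0.1, -0.0]
opening: 0.0116
```

Run:
```python
from h import *
o=sensors.observe();print(o['tool_pos'],o['contact_force'],o['torque'],o['opening'])
a=grab('side','5')['pixels'];b=grab('scene','5')['pixels']
cv2.imwrite('pics/crop5.png',np.hstack([cv2.resize(a[90:190,236:336],(400,400),interpolation=2),cv2.resize(b[85:185,320:420],(400,400),interpolation=2)]))
```

```text
[0.52528356 0.17876259 0.1315531 ] [-0.71584249 -0.05147106 -0.01794521] [ 0.02436148 -0.02525086 -0.0406705 ] 0.011599676846100346
```

View pics/crop5.png

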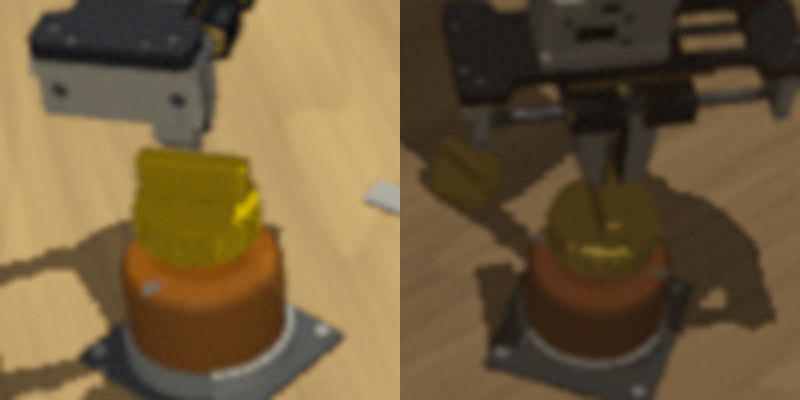

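The jaws closed past 14 mm (11.6 mm), so they are above the bar and the pictures are right: the gripper sits about 29 mm higher than the reported TCP implies. The body's lower edge shows the same offset. I'll reopen and go down by the visual offset, watching the force.

Request:
{"method": "step_arm", "body": {"series": [[0.5, 0, 0, 0, 0], [0.5, 0, 0, 0, 0], [0.5, 0, 0, 0, 0], [0.5, 0, 0, -0.3, 0], [0.5, 0, 0, -0.3, 0], [0.5, 0, 0, -0.2, 0], [0.5, 0, 0, -0.1, 0], [0.5, 0, 0, 0, 0]]}}

```text
time: 5.15
tool_pos: [0.525, 0.1787, 0.1084]
tool_rot: [-3.141, -0.001, 2.655]
contact_force: [0.6, 0.5, 0.2]
opening: 0.0459
```

Run:
```python
from h import *
o=sensors.observe();print(o['tool_pos'],o['contact_force'],o['torque'],o['opening'])
d=grab('side','6');a=d['pixels'];b=grab('scene','6')['pixels']
cv2.imwrite('pics/crop6.png',np.hstack([cv2.resize(a[90:190,236:336],(400,400),interpolation=2),cv2.resize(b[85:185,320:420],(400,400),interpolation=2)]))
an=np.array([np.cos(np.radians(-27.9)),np.sin(np.radians(-27.9))]);n=np.array([-an[1],an[0]])
for v in range(120,152,3):
    P=depthpts(d,[[u,v] for u in (273,276,279)])
    print(v,[(round(p[:2]@an,3),round(p[:2]@n,3),round(p[2],3)) for p in P])
```

```text
[0.52497828 0.1786875  0.10842108] [0.61768219 0.50365295 0.1887321 ] [ 0.06131437 -0.02710198 -0.0078808 ] 0.045886321778827344
120 [(np.float64(0.397), np.float64(0.312), np.float64(0.215)), (np.float64(0.402), np.float64(0.312), np.float64(0.216)), (np.float64(0.408), np.float64(0.312), np.float64(0.216))]
123 [(np.float64(0.394), np.float64(0.317), np.float64(0.205)), (np.float64(0.399), np.float64(0.317), np.float64(0.205)), (np.float64(0.407), np.float64(0.312), np.float64(0.21))]
126 [(np.float64(0.393), np.float64(0.317), np.float64(0.198)), (np.float64(0.399), np.float64(0.316), np.float64(0.2)), (np.float64(0.405), np.float64(0.315), np.float64(0.201))]
129 [(np.float64(0.393), np.float64(0.315), np.float64(0.193)), (np.float64(0.398), np.float64(0.318), np.float64(0.192)), (np.float64(0.403), np.float64(0.318), np.float64(0.192))]
132 [(np.float64(0.374), np.float64(0.363), np.float64(0.152)), (np.float64(0.38), np.float64(0.363), np.float64(0.152)), (np.float64(0.403), np.float64(0.316), np.float64(0.187))]
135 [(np.float64(0.373), np.float64(0.364), np.float64(0.144)), (
[... 319 characters left out ...]
1), np.float64(0.39), np.float64(0.109)), (np.float64(0.367), np.float64(0.394), np.float64(0.107)), (np.float64(0.38), np.float64(0.376), np.float64(0.122))]
144 [(np.float64(0.363), np.float64(0.383), np.float64(0.107)), (np.float64(0.37), np.float64(0.383), np.float64(0.107)), (np.float64(0.376), np.float64(0.383), np.float64(0.108))]
147 [(np.float64(0.365), np.float64(0.376), np.float64(0.105)), (np.float64(0.373), np.float64(0.373), np.float64(0.108)), (np.float64(0.379), np.float64(0.374), np.float64(0.108))]
150 [(np.float64(0.365), np.float64(0.375), np.float64(0.097)), (np.float64(0.373), np.float64(0.37), np.float64(0.102)), (np.float64(0.38), np.float64(0.37), np.float64(0.103))]
```

View pics/crop6.png

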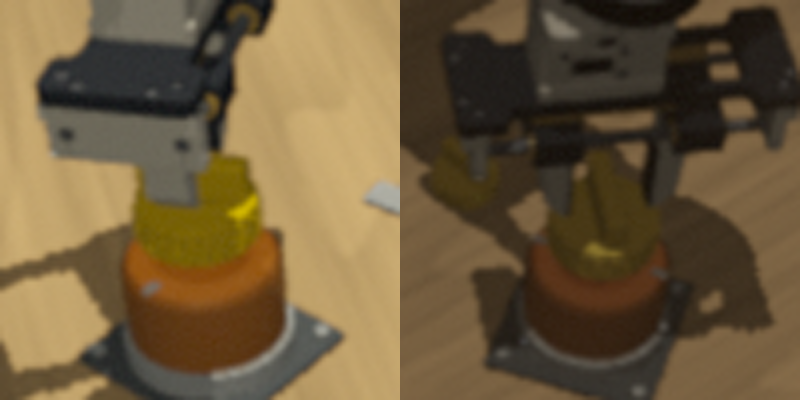

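Tips are now at about z = 0.120, beside the bar. I'll go 5 mm lower and close.

Request:
{"method": "step_arm", "body": {"series": [[0.5, 0, 0, -0.2, 0], [0.3, 0, 0, 0, 0], [0.2, 0, 0, 0, 0], [0, 0, 0, 0, 0], [0, 0, 0, 0, 0], [0, 0, 0, 0, 0], [0, 0, 0, 0, 0]], "squeeze": 15}}

```text
time: 5.95
tool_pos: [0.5253, 0.1788, 0.1042]
tool_rot: [3.141, 0.0, 2.655]
contact_force: [0.4, -0.7, 1.4]
opening: 0.014
```

The opening is 14.0 mm, so the bar is held. Turning anticlockwise.

Request:
{"method": "step_arm", "body": {"series": [[0, 0, 0, 0, 0.5], [0, 0, 0, 0, 0.9], [0, 0, 0, 0, 0.9], [0, 0, 0, 0, 0.9], [0, 0, 0, 0, 0.9], [0, 0, 0, 0, 0.9]]}}

```text
time: 6.55
tool_pos: [0.5253, 0.1788, 0.1041]
tool_rot: [3.141, 0.0, 3.058]
contact_force: [-0.1, -0.6, 1.0]
opening: 0.0141
```

Run:
```python
from h import *
o=sensors.observe();print(o['tool_pos'],o['tool_rot'],o['contact_force'],o['torque'],o['opening'],o['qpos'])
b=grab('scene','7')['pixels'];a=grab('side','7')['pixels']
cv2.imwrite('pics/crop7.png',np.hstack([cv2.resize(a[90:190,236:336],(400,400),interpolation=2),cv2.resize(b[85:185,320:420],(400,400),interpolation=2)]))
```

```text
[0.52530949 0.17876504 0.10410532] [3.14144631e+00 1.33495811e-04 3.05771023e+00] [-0.05641093 -0.60363171  1.00851919] [ 0.12323047 -0.03165292 -0.05426632] 0.0140837364245363 [ 1.89825299e-01  5.04801088e-01  1.59288959e+00  1.21265645e-04
  1.04373389e+00 -1.29714960e+00]
```

View pics/crop7.png

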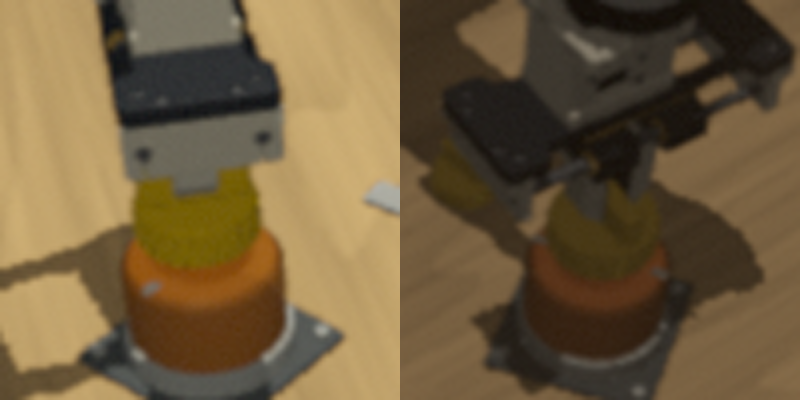

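The cap is turning with the gripper and forces are low. I'll continue to the dash line (0.69 rad more), then lower gently.

Request:
{"method": "step_arm", "body": {"series": [[0, 0, 0, 0, 0.9], [0, 0, 0, 0, 0.9], [0, 0, 0, 0, 0.9], [0, 0, 0, 0, 0.9], [0, 0, 0, 0, 0.9], [0, 0, 0, 0, 0.9], [0, 0, 0, 0, 0.9], [0, 0, 0, 0, 0.9], [0, 0, 0, 0, 0.9], [0, 0, 0, 0, 0.5], [0, 0, 0, 0, 0]]}}

```text
time: 7.75
tool_pos: [0.5251, 0.1787, 0.1039]
tool_rot: [3.141, -0.0, -2.542]
contact_force: [-0.3, -0.8, -0.5]
opening: 0.0142
```

Request:
{"method": "step_arm", "body": {"series": [[0, 0, 0, -0.1, 0], [0, 0, 0, -0.1, 0], [0, 0, 0, 0, 0]]}}

```text
time: 8.05
tool_pos: [0.5249, 0.1787, 0.0985]
tool_rot: [3.141, -0.001, -2.541]
contact_force: [0.2, -0.7, -0.7]
opening: 0.0141
```

Run:
```python
from h import *
o=sensors.observe();print(o['tool_pos'],o['tool_rot'],o['contact_force'],o['torque'],o['opening'],o['qpos'])
b=grab('scene','8')['pixels'];a=grab('side','8')['pixels']
cv2.imwrite('pics/crop8.png',np.hstack([cv2.resize(a[90:190,236:336],(400,400),interpolation=2),cv2.resize(b[85:185,320:420],(400,400),interpolation=2)]))
```

```text
[0.524918   0.17870491 0.09848848] [ 3.14108936e+00 -9.09355653e-04 -2.54123253e+00] [ 0.15929652 -0.74888173 -0.71116087] [ 0.22544747  0.03576614 -0.07093664] 0.014072826079385306 [ 1.89856050e-01  5.11643662e-01  1.59901253e+00  1.14858170e-04
  1.03197112e+00 -1.98135916e+00]
```

View pics/crop8.png

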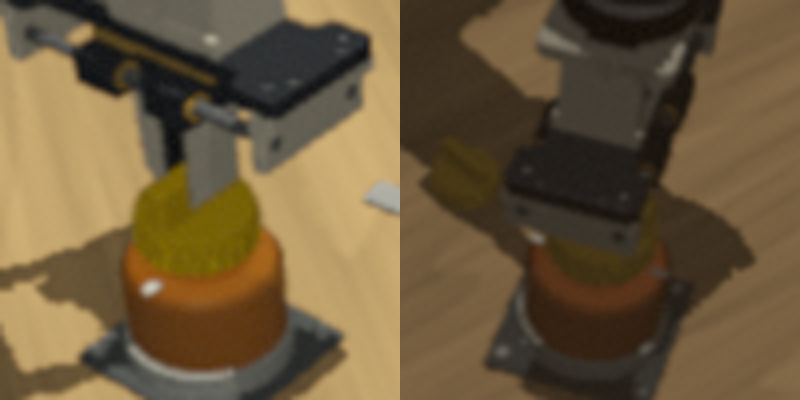

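Request:
{"method": "step_arm", "body": {"series": [[0, 0, 0, -0.08, 0], [0, 0, 0, -0.06, 0], [0, 0, 0, 0, 0], [0, 0, 0, 0, 0]]}}

```text
time: 8.55
tool_pos: [0.5253, 0.1788, 0.0957]
tool_rot: [3.142, 0.0, -2.54]
contact_force: [0.4, -0.3, 0.7]
opening: 0.014
```

```bash
cat > cap.py <<'E'
from h import *
import sys
t=sys.argv[1]
o=sensors.observe();print(o['tool_pos'],o['tool_rot'][2],o['contact_force'],o['torque'],o['opening'])
b=grab('scene',t)['pixels'];a=grab('side',t)['pixels']
cv2.imwrite(f'pics/crop{t}.png',np.hstack([cv2.resize(a[90:190,236:336],(400,400),interpolation=2),cv2.resize(b[85:185,320:420],(400,400),interpolation=2)]))
for n in('side','scene'):
  for k in ('5',t):
    d=load(n,k);h=cv2.cvtColor(d['pixels'],cv2.COLOR_BGR2HSV)
    m=cv2.inRange(h,(22,150,30),(36,255,255));v,u=np.nonzero((m>0)&(d['range_z']>0));P=depthpts(d,np.c_[u,v])
    P=P[(np.hypot(P[:,0]-.527,P[:,1]-.178)<.04)&(P[:,2]>.07)]
    r=np.hypot(P[:,0]-.527,P[:,1]-.178)
    flat=P[(P[:,2]<.118)&(r<.029)][:,2]
    print(n,k,len(P),'z pct',np.percentile(P[:,2],[1,5,95,99]).round(4),'flat',np.median(flat).round(4) if len(flat) else None, len(flat))
E
python3 cap.py 9
```

```text
[0.52532244 0.17878691 0.09565979] -2.5404225197997556 [ 0.40909971 -0.25653666  0.65790696] [ 0.14642667 -0.01278051 -0.01736296] 0.013982148162085971
side 5 786 z pct [0.0885 0.0912 0.1321 0.133 ] flat 0.1088 246
side 9 600 z pct [0.0803 0.0824 0.123  0.1243] flat 0.0996 214
scene 5 42 z pct [0.1004 0.1047 0.1113 0.1145] flat 0.1076 13
scene 9 1 z pct [0.0895 0.0895 0.0895 0.0895] flat None 0
```

View pics/crop9.png

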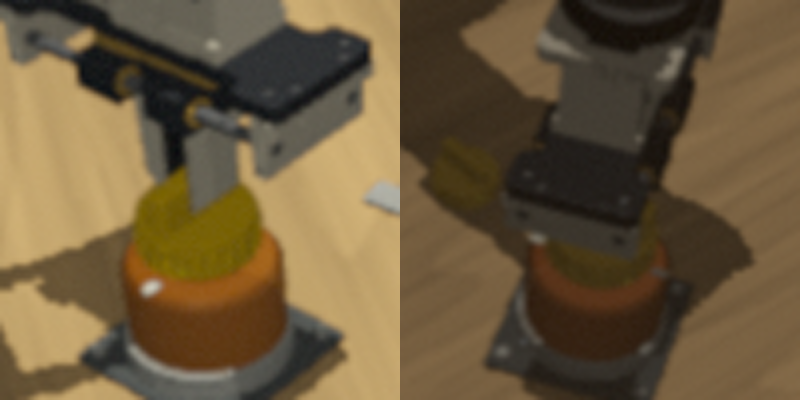

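The cap top fell from z ≈ 0.109 to 0.0996, about 9 mm, so it is in the thread. Now I screw clockwise, following the 3 mm lead.

Request:
{"method": "step_arm", "body": {"series": [[0, 0, 0, 0, -0.5], [0, 0, 0, 0, -0.9], [0, 0, 0, 0, -0.9], [0, 0, 0, 0, -0.9], [0, 0, 0, -0.01, -0.9], [0, 0, 0, -0.012, -0.9], [0, 0, 0, -0.012, -0.9], [0, 0, 0, -0.012, -0.9]]}}

```text
time: 9.45
tool_pos: [0.5257, 0.1788, 0.0949]
tool_rot: [3.141, 0.001, -3.087]
contact_force: [0.0, 0.0, 3.0]
opening: 0.014
```

```bash
python3 cap.py 10
```

```text
[0.52571047 0.17877705 0.0948522 ] -3.0872546552815785 [0.0108147  0.03064154 3.02169909] [0.0995241  0.00122206 0.01258066] 0.014031051522948602
side 5 786 z pct [0.0885 0.0912 0.1321 0.133 ] flat 0.1088 246
side 10 548 z pct [0.0781 0.0813 0.1115 0.121 ] flat 0.0994 249
scene 5 42 z pct [0.1004 0.1047 0.1113 0.1145] flat 0.1076 13
scene 10 1 z pct [0.1231 0.1231 0.1231 0.1231] flat None 0
```

View pics/crop10.png

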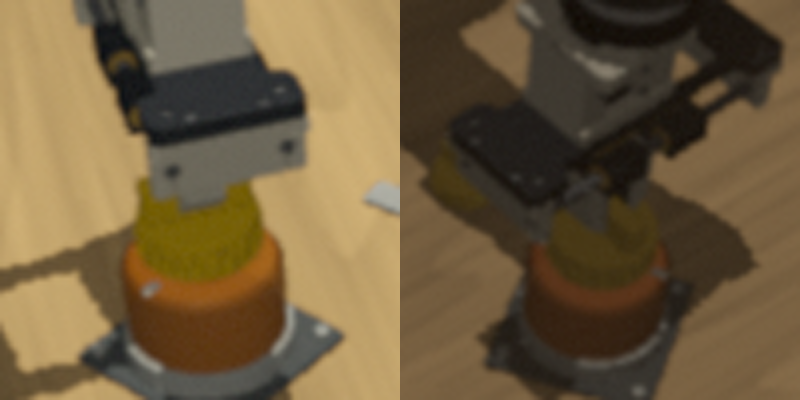

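Request:
{"method": "step_arm", "body": {"series": [[0, 0, 0, -0.012, -0.9], [0, 0, 0, -0.012, -0.9], [0, 0, 0, -0.012, -0.9], [0, 0, 0, -0.012, -0.9], [0, 0, 0, -0.012, -0.9], [0, 0, 0, -0.012, -0.9], [0, 0, 0, -0.01, -0.8], [0, 0, 0, 0, -0.6], [0, 0, 0, 0, 0]]}}

```text
time: 10.45
tool_pos: [0.5259, 0.1786, 0.0928]
tool_rot: [3.141, 0.001, 2.656]
contact_force: [0.6, -0.5, 3.0]
opening: 0.0139
```

```bash
python3 cap.py 11
```

```text
[0.52585938 0.17864324 0.09278539] 2.65618199707895 [ 0.63678003 -0.53632106  2.993391  ] [-0.16815699 -0.19185351  0.00598752] 0.013901147237446558
side 5 786 z pct [0.0885 0.0912 0.1321 0.133 ] flat 0.1088 246
side 11 589 z pct [0.0768 0.0794 0.1189 0.121 ] flat 0.0973 256
scene 5 42 z pct [0.1004 0.1047 0.1113 0.1145] flat 0.1076 13
scene 11 25 z pct [0.0904 0.0908 0.1022 0.1159] flat 0.0965 2
```

View pics/crop11.png

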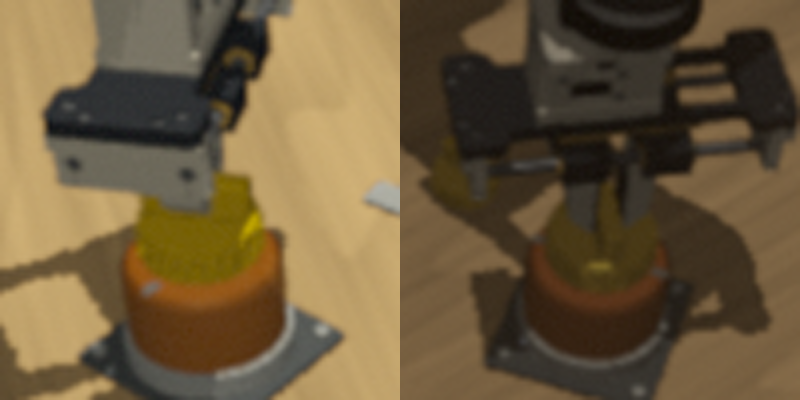

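The cap top is at 0.0973, so its origin is at about 0.0745, fully home. I release, rise straight up, and check.

Request:
{"method": "step_arm", "body": {"series": [[0.2, 0, 0, 0, 0], [0.4, 0, 0, 0, 0], [0.5, 0, 0, 0, 0], [0.5, 0, 0, 0, 0], [0.5, 0, 0, 0.4, 0], [0.5, 0, 0, 0.8, 0], [0.5, 0, 0, 1, 0], [0.5, 0, 0, 1, 0], [0.5, 0, 0, 1, 0], [0.5, 0, 0, 0, 0], [0.5, 0, 0, 0, 0]]}}

```text
time: 11.65
tool_pos: [0.5253, 0.1788, 0.1979]
tool_rot: [3.141, 0.001, 2.655]
contact_force: [-0.5, 0.2, -0.8]
opening: 0.0456
```

```bash
python3 cap.py 12
python3 - <<'E'
from h import *
d=grab('wrist','12')
h=cv2.cvtColor(d['pixels'],cv2.COLOR_BGR2HSV)
v,u=np.nonzero(cv2.inRange(h,(22,150,40),(36,255,255)));P=depthpts(d,np.c_[u,v]);P=P[np.hypot(P[:,0]-.525,P[:,1]-.179)<.04]
q=P[(P[:,2]>.116)&(P[:,2]<.127)][:,:2];a=np.linalg.eigh(np.cov(q.T))[1][:,1]
print('bar ang',np.degrees(np.arctan2(a[1],a[0])),'c',q.mean(0),'top',np.median(P[P[:,2]>.116][:,2]),'flat',np.median(P[(P[:,2]>.09)&(P[:,2]<.105)][:,2]))
for n,p in(('side',(405,185)),('side',(410,158))):
  print('vase',depthpts(load('side','12'),[p]))
for k in('0','12'):
  d=load('scene',k);v,u=np.nonzero(d['range_z']>0);P=depthpts(d,np.c_[u,v]);Q=P[(P[:,2]>.03)&(np.hypot(P[:,0]-.735,P[:,1])<.08)];print(len(Q),Q.mean(0))
E
```

```text
[0.52531768 0.17880782 0.19792367] 2.6549277640067412 [-0.53528615  0.17793162 -0.75143388] [ 0.10601997 -0.04131182  0.00162767] 0.045578739267956726
side 5 786 z pct [0.0885 0.0912 0.1321 0.133 ] flat 0.1088 246
side 12 776 z pct [0.0769 0.08   0.1207 0.1216] flat 0.1015 356
scene 5 42 z pct [0.1004 0.1047 0.1113 0.1145] flat 0.1076 13
scene 12 117 z pct [0.0914 0.0939 0.1219 0.1229] flat 0.0976 35
bar ang 152.38693428172215 c [0.523231   0.18017248] top 0.12172880911588307 flat 0.09797467761759093
vase [[ 0.71497332 -0.01355385  0.09060813]]
vase [[ 0.72069258 -0.00597813  0.1483051 ]]
1747 [0.74426844 0.00368868 0.10622724]
1748 [0.7442627  0.00364773 0.10627828]
```

View pics/wrist_12.png

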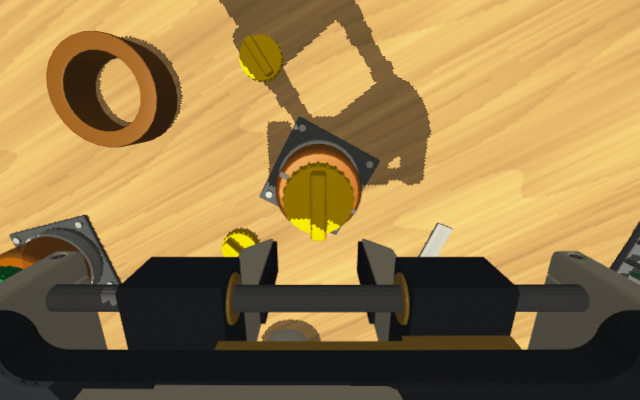

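The bar top is at 0.1217, so the origin is at about 0.0747. The bar is at -27.6°, 62.5° from the dashes. The vase has not moved and the gripper is clear. Handing in.

```bash
python3 -c "
from cell import hand_in
print(hand_in())"
```

```text
the job is handed in; nothing more can be done
None
```

The yellow cap is screwed fully home on its amber jar and released. I handed the job in about 12 s into the 32 s limit.

I gripped the cap by its bar and turned it about 63° anticlockwise to the dashes. I lowered it by hand until it sank about 9 mm into the thread, then screwed it about 63° clockwise along the lead. I then let go and rose straight up.

**Last checks:**
- **Height:** the bar top was at z ≈ 0.1217, which puts the cap's origin about 74.7 mm above the jar's underside.
- **Angle:** the bar was about 62.5° round from the dashes.
- **Vase:** unmoved to within 0.1 mm by the scene camera.
- **Contact:** the gripper was well clear of everything.

**Disagreements:**
- **Gripper height:** the fingertips sat about 29 mm higher than the reported TCP implies. My first grip closed above the bar without touching it, so I then set the height from the camera pictures.
- **Camera agreement:** the cameras differed by about 4 mm on the cap's horizontal centre. The side forces stayed around 1 N throughout.
- **Cap top:** after release, one automatic reading of the cap's top from the side camera was about 4 mm too high (0.1015). I think it picked up the side of the bar. The bar-top reading and the wrist camera's cap-top reading (0.098) both show the cap home.

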